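Latch the travel rack's gate in the van galley

ROBOT

A 6-joint arm with a two-finger parallel gripper is mounted at the origin on the work surface. World frame = base frame: x ahead of the robot, y to its left, z up, the work surface at z = 0. Lengths are in mm, angles in rad, forces in N, time in s.
With the tool pointing down it reaches from about 250 to 775 mm from the base axis. Payload 4 kg.
Tool frame: the origin (TCP) lies on the centre line of the jaws, within the pads' length; the fingertips stand 25 mm ahead of it and the grasp point (between the pads) lies 6 mm ahead of it; x points along the fingers, z is the direction in which the jaws open and shut, and the axes are right-handed (so a half turn about x gives the same grasp; the last joint's range is limited). The gripper opens to 94 mm and grips with 3 to 60 N. Pads are 16 mm wide; open, the fingers measure 119 mm over their backs; the gripper's body (75 mm by 177 mm) begins 78 mm behind the grasp point.
Start: joints at [-1.321, 0.087, 1.371, -0, 1.684, -0.103], TCP at [190.037, -516.143, 230.506] pointing down, gripper open.
Joint ranges: [-3.1, 3.1], [-0.76, 2.03], [0.27, 2.55], [-1.08, 4.22], [0.17, 2.65], [-2.57, 2.57]. Speed limits (rad/s): [2.79, 2.79, 3.14, 3.14, 3.14, 3.14].

INTERFACE

Orientations are given as a rotation vector (axis times angle).
In Python, from plant import env, eyes, hand_in gives the robot as it stands.
- The arm moves only by the tool servo_tool, never from a script. Its argument "increments" is text: rows parted by semicolons, each of 5 numbers parted by spaces: the opening, from 0 (shut) to 1 (fully open), then the shift along the world's x, y, z in mm, then the turn about the world's z in rad. In form: claw tx ty tz yaw; .... A call has 1 to 12 rows; each row shifts and turns the commanded pose from where the row before left it; what a row does not reach is not made up. A row lasts 1/12 s, in which the tool goes at most 41.7 mm and 7.16 degrees, less where a joint would pass 70% of its speed; a pose out of reach is approached as far as the arm can. A call is refused whole if a number of a shift passes 41.7 or a number of a turn 0.125, either way. A call with a gripper value outside its range is refused whole. The fingers move at their own pace and stop on an object; "newtons" is the grip in N (left out, the last holds). Time passes only in rows, so rows that do not move let the fingers close. It gives the time, the measured TCP pose, the force and the opening at its end, in the units of the state.
- env.get_obs(): the state, without advancing time (a new reading comes with each control period).
- eyes.get_image(name): name is "scene" or "top"; returns a dict with "img" (420x560x3 uint8, red, green, blue), "fx", "fy", "cx", "cy" (pixels), "world_to_cam" (4x4, takes a point from world to camera coordinates). Camera axes: x right, y up, looking along -z (the intrinsics and any distortion apply to the point x, -y, -z); pixel columns grow to the right and rows downward; lengths in mm; the calibration is good to about 2 mm. A picture is of the moment at which its call begins. There is no depth.
- hand_in(): hands the job in, once; it reports no verdict.
The state is a dict: "time_s": time; "joint_pos": joint angles; "qd": joint speeds; "joint_torque": joint torques, N m; "tool_pos": TCP position; "eef_rot": TCP orientation; "ft_force": force on the tool from outside, world axes, zero at the start; "wrist_torque": the same for the moment, N m; "finger_gap": finger opening in mm.
Only numpy, scipy, OpenCV 4.12 (cv2) and the standard library are available. Lean on these libraries where they do the work, as an engineer would, in place of code of your own. Each camera call takes 0.05 s, during which the arm holds its last target.

TASK

Make the container rack ready for driving: lift the gate's latch bar by its thumb tab, swing the gate in against its spring buffer, and set the bar down fully home in the catch's notch behind the striker, so that the gate stays shut when you let go. Do it gently: feel for the notch without forcing the catch, and leave the containers and the other things on the counter where they are.

Things in the scene. Friction and masses are not known exactly. Their poses are not given: they have to be found in the camera images.
- rack: Wooden travel rack fixed to the counter, floor board 320 x 230 x 12 mm; origin at the centre of its underside. Its own +y points into the rack (closing direction). The gate runs along its open -y side, hinged at the -x end; the catch post stands at the +x end of that side. Containers stand on its floor.
- hinge (a point): Point on the gate's vertical hinge axis, 100 mm above the counter, at (-140, -100) mm in the rack's own x, y; axes as the rack's. The wooden gate is 20 mm thick, reaches from 10 to 215 mm from this axis, and its top is 85 mm above the counter.
- gate (a joint): Gate angle, rad: 0 when the gate lies along the rack's x axis (nominally shut), growing as its free end swings outwards, away from the containers (clockwise from above), up to 1.15; it can be pushed in to -0.065. Slight friction: it stays where it is left unless the buffer pushes it. Latched, it rests between -0.035 and 0.05, depending on where the catch sits.
- buffer_tip (a point): Tip of the rubber-tipped spring buffer behind the gate, at rest, 195 mm from the hinge axis, 45 mm up. It meets the gate at about 0.1 rad and pushes it open again, with 1 N at first, 4 to 8 N when shut.
- pivot (a point): Pivot of the latch bar on the gate: horizontal, square to the gate, 120 mm from the hinge axis, 100 mm above the counter.
- latch (a joint): Latch bar angle, rad: 0 when the bar lies level on its rest (down), growing as its free end is lifted, to 0.45 at most; it falls by its own weight, about 140 g. The steel bar is 8 mm thick and 14 mm high, lies above the gate's top rail and reaches to 263 mm from the hinge axis. Lifted 0.18 rad it clears the striker; 0.26 is comfortable.
- tab (a point): Thumb tab: upright steel plate on the bar, 26 mm long (along the bar), 10 mm thick, 32 mm tall; with the bar down it spans 107 to 139 mm above the counter. This point is 70 mm along the bar from the pivot and 25 mm above it, 190 mm from the hinge axis. Site x: along the bar; y: across it. Pinch it from above across y. It turns with the bar as it lifts.
- post: Wooden post 245 mm from the hinge axis that carries the steel catch; origin at the centre line of the shut gate, on its foot, 12 mm above the counter. The catch, in the closing direction: striker block 16 mm thick, square front (no ramp); open-topped notch 12 mm wide for the 8 mm bar; back block 20 mm thick. Both blocks' flat tops are 111 mm above the counter.
- seat (a point): Nominal centre of the seated bar, at mid-notch, 100 mm above the counter. The catch is screwed on through slots: the real notch is up to 9 mm nearer or farther along the rack's y, not measured. Lowered too early or too far, the bar rests on a block's top (bar angle about 0.15) and can be slid along it till it drops. Over 20 N on the catch is forcing it.
- stack_a: Bystander: stack of two yellow plastic containers, 80 x 80 mm, 100 mm tall, in the rack at the hinge end next to the gate; origin under its centre.
- stack_b: Bystander: stack of three yellow containers, 80 x 80 mm, 150 mm tall, in the rack behind stack_a; origin under its centre.
- stack_c: Bystander: single yellow container, 80 x 80 mm, 50 mm tall, in the rack near its back, at the catch end; origin under its centre.
- moka_pot: Bystander: round steel moka pot, 172 mm tall, 92 mm wide without its handle; origin under its centre.
- carafe: Bystander: small glass carafe, 125 mm tall, 84 mm wide; origin under its centre.
- saucer: Bystander: blue ceramic saucer, 140 mm wide, 18 mm high; origin under its centre.
- mug: Bystander: white mug, 76 mm wide, 85 mm tall; origin under its centre.

How it is judged (in metres and radians):
On the way:
1. the latch bar is lifted while the gate is still open (value of joint latch above 0.13 rad and value of joint gate above 0.06 rad), for 0.1 s.
At the end, for the whole second after the job is handed in: The gate is shut (angle under 0.057 rad, held by the bar behind the striker), the latch bar is fully down in the notch (angle under 0.035 rad; on top of the catch it would be about 0.15), the gate is at rest, and everything is let go (value of joint gate below 0.057 rad and value of joint latch below 0.035 rad and velocity of joint gate between -0.05 and 0.05 rad/s); the robot touches nothing.
It fails at once if the catch or its post is pressed or struck with more than 20 N (contact force between post and anything else above 20 N).
It fails at once if a container stack is shifted by more than 25 mm or tipped (distance of any of stack_a, stack_b, stack_c from where it was at the start of the episode above 0.025 m or angle between any of stack_a, stack_b, stack_c's own z axis and vertical above 0.3 rad).
It fails at once if the moka pot, carafe, saucer or mug is shifted by more than 25 mm or knocked over (distance of any of moka_pot, carafe, saucer, mug from where it was at the start of the episode above 0.025 m or angle between any of moka_pot, carafe, mug's own z axis and vertical above 0.5 rad).
It also fails if it takes over 58 s, if anything falls off the work surface, if the arm or the gripper's body presses on something with over 40 N, if the wrist force passes 120 N, or if a joint passes its speed limit or range.

## Working session

There is one attempt and no reset: what is moved stays moved. The work goes in short steps, Python scripts to look and compute and a tool call to move; the robot and the scene stay as the last step left them, time stands still between calls to the robot, and variables do not carry over. Pictures are saved under pics/ and viewed, and the job is handed in when it is done.

Besides the shell and the picture viewer there is one more tool, called as a command line: name --argument value ..., lists and objects as JSON in quotes. servo_tool: Moves the arm, as the interface text tells. Its arguments: {"type":"object","properties":{"increments":{"type":"string"},"newtons":{"type":"number"}},"required":["increments"]}

```bash
ls; mkdir -p pics
python3 - <<'E'
from plant import env, eyes
import cv2,numpy as np,pickle
o=env.get_obs();print({k:np.round(v,3) for k,v in o.items()})
d={}
for n in("scene","top"):
    r=eyes.get_image(n);d[n]=r
    print(n,{k:(np.round(v,4) if k!='world_to_cam' else np.round(v,4).tolist()) for k,v in r.items() if k!='img'})
    cv2.imwrite(f"pics/{n}0.png",cv2.resize(r["img"][:,:,::-1],(800,600),interpolation=cv2.INTER_CUBIC))
pickle.dump(d,open("d0.pkl","wb"))
E
```

```text
pics
{'time_s': np.float64(0.0), 'joint_pos': array([-1.321,  0.088,  1.372, -0.   ,  1.684, -0.103]), 'qd': array([ 0.001,  0.001, -0.002, -0.   ,  0.   , -0.001]), 'joint_torque': array([ 1.0000e-03, -3.4018e+01, -3.0242e+01,  7.2000e-02,  3.3000e-02,
       -0.0000e+00]), 'tool_pos': array([ 189.908, -515.644,  229.319]), 'eef_rot': array([ 0.947,  1.357, -0.945]), 'ft_force': array([-1.212,  0.26 , -0.229]), 'wrist_torque': array([-0.019, -0.026,  0.083]), 'finger_gap': np.float64(93.946)}
scene {'fx': np.float64(505.0781), 'fy': np.float64(505.0781), 'cx': np.float64(283.1838), 'cy': np.float64(213.1819), 'world_to_cam': [[0.7433, 0.6689, -0.0089, -373.574], [-0.435, 0.4934, 0.7532, 139.7667], [0.5082, -0.556, 0.6577, -1677.9479], [0.0, 0.0, 0.0, 1.0]]}
top {'fx': np.float64(426.4482), 'fy': np.float64(426.4482), 'cx': np.float64(281.0526), 'cy': np.float64(211.7909), 'world_to_cam': [[0.0131, -0.9999, 0.0029, -19.8983], [0.9949, 0.0133, 0.0999, -517.459], [-0.0999, 0.0016, 0.995, -1161.9795], [0.0, 0.0, 0.0, 1.0]]}
```

View pics/scene0.png

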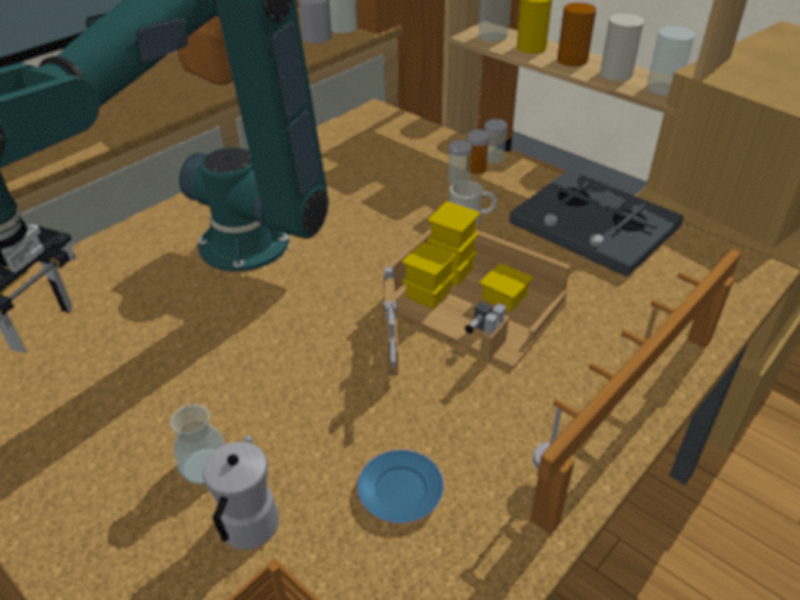

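View pics/top0.png

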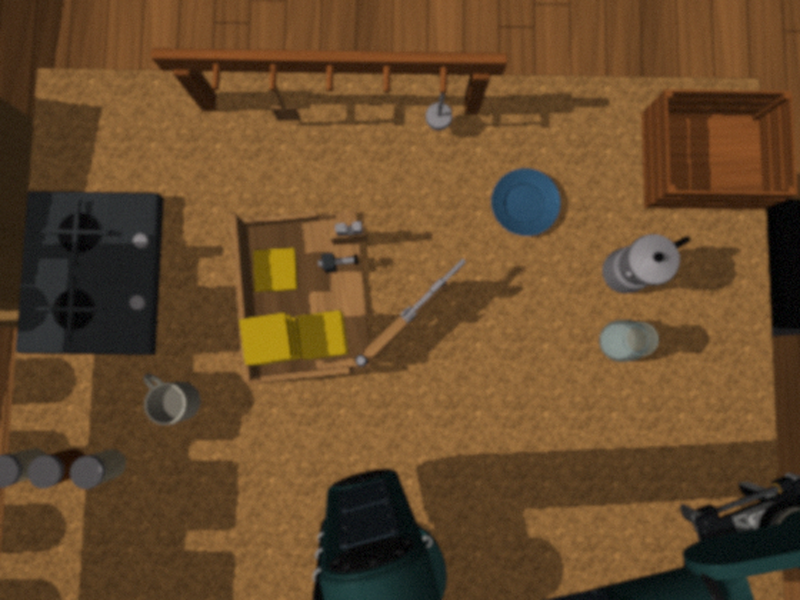

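The top picture shows the rack at about (240–370, 215–380), with the gate swung out from the hinge (360,360) to the bar tip (463,261). The catch is at (348,230). I'll enlarge both views.

```bash
cat > h.py <<'E'
import numpy as np,cv2
def proj(r,P):
    P=np.atleast_2d(np.array(P,float));c=(r["world_to_cam"]@np.c_[P,np.ones(len(P))].T).T[:,:3]
    return np.c_[r["cx"]+r["fx"]*c[:,0]/-c[:,2], r["cy"]+r["fy"]*-c[:,1]/-c[:,2]]
def back(r,uv,z):
    W=np.linalg.inv(r["world_to_cam"]);u,v=uv
    d=W[:3,:3]@np.array([(u-r["cx"])/r["fx"],-(v-r["cy"])/r["fy"],-1]);o=W[:3,3]
    return o+d*(z-o[2])/d[2]
def crop(r,x0,y0,w,h,s,fn,pts=None):
    im=cv2.resize(np.ascontiguousarray(r["img"][y0:y0+h,x0:x0+w,::-1]),None,fx=s,fy=s,interpolation=cv2.INTER_CUBIC)
    im=cv2.convertScaleAbs(im,alpha=1.5)
    for i in range(0,w,10):
        cv2.line(im,(i*s,0),(i*s,6 if i%50 else 14),(255,255,255),1)
        if (x0+i)%20==0: cv2.putText(im,str(x0+i),(i*s,24),0,.4,(255,255,255),1)
    for i in range(0,h,10):
        cv2.line(im,(0,i*s),(6,i*s),(255,255,255),1)
        if (y0+i)%20==0: cv2.putText(im,str(y0+i),(8,i*s+4),0,.4,(255,255,255),1)
    if pts is not None:
        for u,v in pts: cv2.drawMarker(im,(int((u+.5-x0)*s),int((v+.5-y0)*s)),(0,0,255),0,9,1)
    cv2.imwrite(fn,im)
E
python3 - <<'E'
import pickle;from h import *
d=pickle.load(open("d0.pkl","rb"))
crop(d["top"],160,140,180,130,4,"pics/t1.png")
crop(d["scene"],255,140,160,130,5,"pics/s1.png")
E
```

```text
(no output)
```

View pics/t1.png

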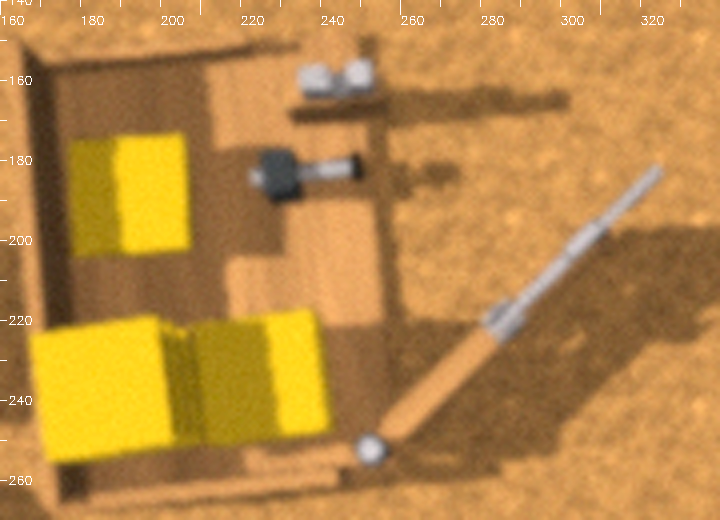

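View pics/s1.png

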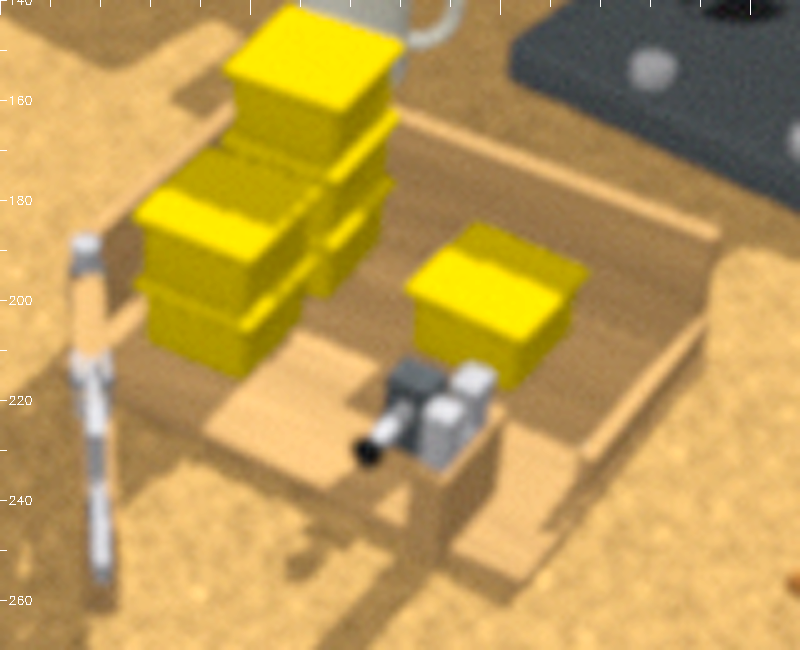

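Run:
```python
import pickle;from h import *
from scipy.optimize import least_squares
d=pickle.load(open("d0.pkl","rb"));T=d["top"];S=d["scene"]
for n,uv,z in [("hinge",(252.3,252),100),("piv",(285.5,220),108),("tab",(306,199),139),("tip",(324,182.3),107),("strk",(249.5,158.5),111),("back",(238.8,159.5),111)]:
    print(n,back(T,uv,z).round(1))
for n,uv,z in [("hinge",(272.5,188.5),100),("tip",(275,255),107),("strk",(344,220.5),111),("back",(349.7,215),111)]:
    print("S",n,back(S,uv,z).round(1))
# triangulate
def tri(a,b):
    f=lambda P:np.r_[proj(T,P)[0]-a,proj(S,P)[0]-b]
    s=least_squares(f,[450,-50,100]);return s.x.round(1),s.fun.round(1)
print(tri((252.3,252),(272.3,188.5)),"hinge");print(tri((324,182.3),(275,255)),"tip")
print(tri((249.5,158.5),(344.2,220.8)),"strk");print(tri((238.8,159.5),(349.7,215)),"back")
```

```text
hinge [404.7  60.1 100. ]
piv [488.2 -24.7 108. ]
tab [539.7 -75.5 139. ]
tip [ 588.5 -124.1  107. ]
strk [648.2  71.5 111. ]
back [645.2  99.4 111. ]
S hinge [405.1  64.1 100. ]
S tip [ 593.9 -129.9  107. ]
S strk [646.8  78.8 111. ]
S back [645.1 106.3 111. ]
(array([405.5,  60.8, 102. ]), array([-0.3, -0.3, -0.5,  0. ])) hinge
(array([ 589.5, -125. ,  100.2]), array([ 0.1,  0.1,  0.1, -0. ])) tip
(array([649. ,  72.8, 114.7]), array([-0.6, -0.6, -0.8,  0.2])) strk
(array([646. , 100.7, 114.6]), array([-0.6, -0.6, -0.9,  0.2])) back
```

Run:
```python
import pickle;from h import *
d=pickle.load(open("d0.pkl","rb"));T=d["top"];S=d["scene"]
c=back(S,(358,257),12);c0=back(S,(356.8,261),0);print(c.round(1),c0.round(1))
h=np.array([404.9,61.])
v=c[:2]-h;print(np.hypot(*v),np.hypot(300,15),np.arctan2(v[1],v[0])-np.arctan2(-15,300))
for yaw in(.06,.08,.1):
    R=np.array([[np.cos(yaw),-np.sin(yaw)],[np.sin(yaw),np.cos(yaw)]])
    def W(x,y,z): return [*(h+R@np.array([x+140,y+100])),z]
    pts=[W(*p) for p in [(-160,-115,12),(160,-115,12),(160,115,12),(-160,115,12),(-140,-100,100),(105,-114,111),(105,-84,111)]]
    g=np.arctan2(-186,184)
    for s in(120,190,263):
        pts.append([h[0]+s*np.cos(g),h[1]+s*np.sin(g),139 if s==190 else 107])
    crop(T,160,140,180,130,4,f"pics/to{yaw}.png",proj(T,pts)-.5)
    crop(S,255,140,160,130,5,f"pics/so{yaw}.png",proj(S,pts)-.5)
```

```text
[702.2  78.9  12. ] [702.5  74.7   0. ]
297.8294075879574 300.3747659175118 0.1100872094715073
```

View pics/to0.08.png

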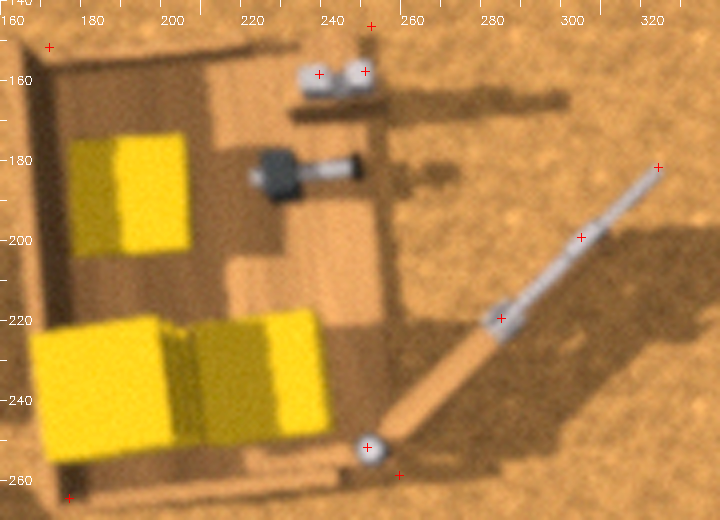

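View pics/so0.08.png

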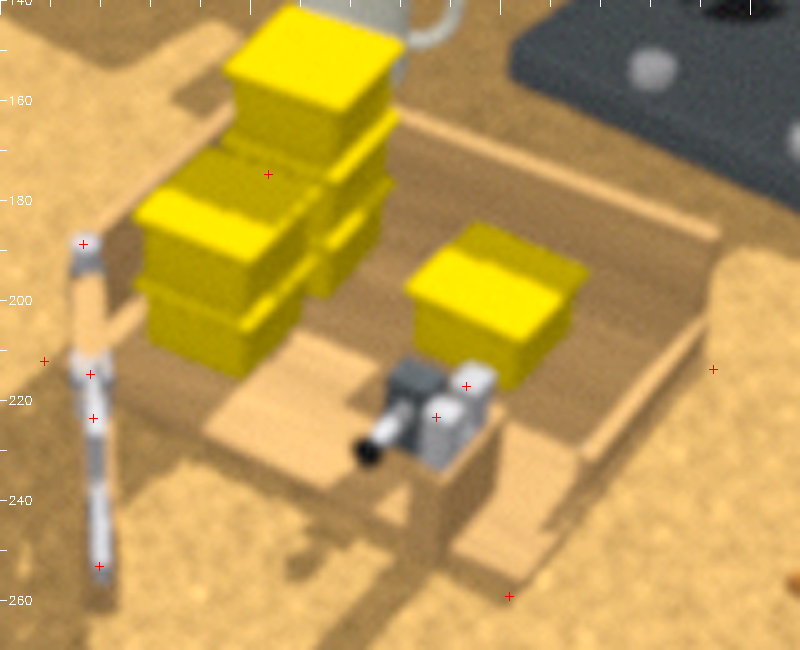

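```bash
cat >> h.py <<'E'
from scipy.spatial.transform import Rotation as Ro
def st():
    from plant import env
    o=env.get_obs();R=Ro.from_rotvec(o["eef_rot"]).as_matrix()
    print("t",round(float(o["time_s"]),2),"pos",o["tool_pos"].round(1),"F",o["ft_force"].round(1),"M",o["wrist_torque"].round(2),"gap",round(float(o["finger_gap"]),1),"jawang",round(float(np.arctan2(R[1,2],R[0,2])),3),"xax",R[:,0].round(3),"q",o["joint_pos"].round(2))
    return o
E
python3 -c "
from h import *
st()"
```

```text
t 0.1 pos [ 189.9 -515.7  229.4] F [ 1.  -0.9 -0.3] M [ 0.08 -0.08 -0.01] gap 94.7 jawang -1.218 xax [-0.001  0.002 -1.   ] q [-1.32  0.09  1.37 -0.    1.68 -0.1 ]
```

servo_tool --increments "0.5 17 22 0 0.1;0.5 17 22 0 0.1;0.5 17 22 0 0.1;0.5 17 22 0 0.1;0.5 17 22 0 0.1;0.5 17 22 0 0.1;0.5 17 22 0 0.1;0.5 17 22 0 0.1;0.5 17 22 0 0.1;0.5 17 22 0 0.1" --newtons 12

```text
time_s: 0.93
tool_pos: [360.5, -294.8, 230.0]
eef_rot: [0.168, 1.565, -0.167]
ft_force: [0.4, -0.8, 0.2]
finger_gap: 47.4
```

servo_tool --increments "0.5 18 22 0 0.1;0.5 18 22 0 0.1;0.5 18 22 0 0.1;0.5 18 22 0 0.1;0.5 18 22 0 0.1;0.5 18 22 0 0.1;0.5 18 22 0 0.1;0.5 18 22 0 0.1;0.5 18 22 0 0.1;0.5 17 22 0 0.1;0.5 0 0 0 0;0.5 0 0 0 0"

```text
time_s: 1.93
tool_pos: [539.1, -75.1, 229.5]
eef_rot: [-0.612, 1.484, 0.613]
ft_force: [0.9, 0.3, -0.2]
finger_gap: 46.8
```

Run:
```python
from h import *;from plant import eyes
st()
r=eyes.get_image("top");crop(r,160,120,180,150,4,"pics/t2.png")
s=eyes.get_image("scene");crop(s,215,100,200,160,4,"pics/s2.png")
```

```text
t 1.93 pos [539.1 -75.1 229.5] F [ 0.9  0.3 -0.2] M [ 0.01 -0.14  0.03] gap 46.8 jawang 0.784 xax [-0.002  0.    -1.   ] q [-0.24  0.08  1.38 -0.    1.68 -1.03]
```

View pics/t2.png

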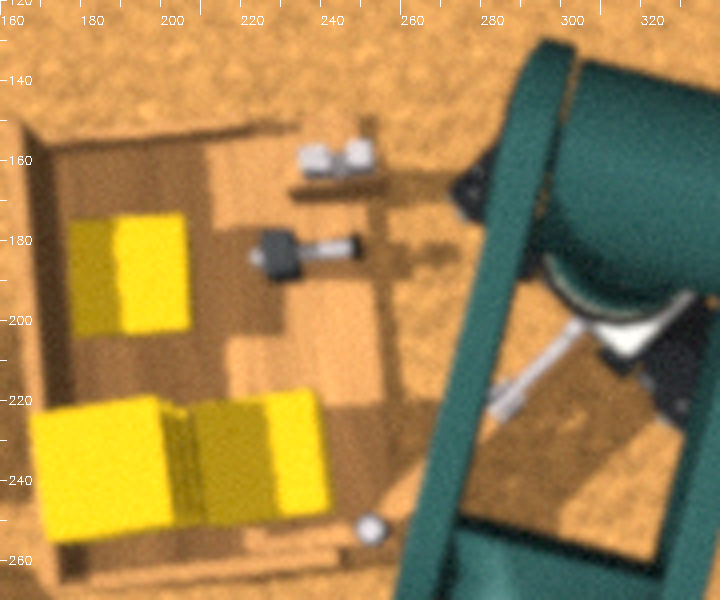

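View pics/s2.png

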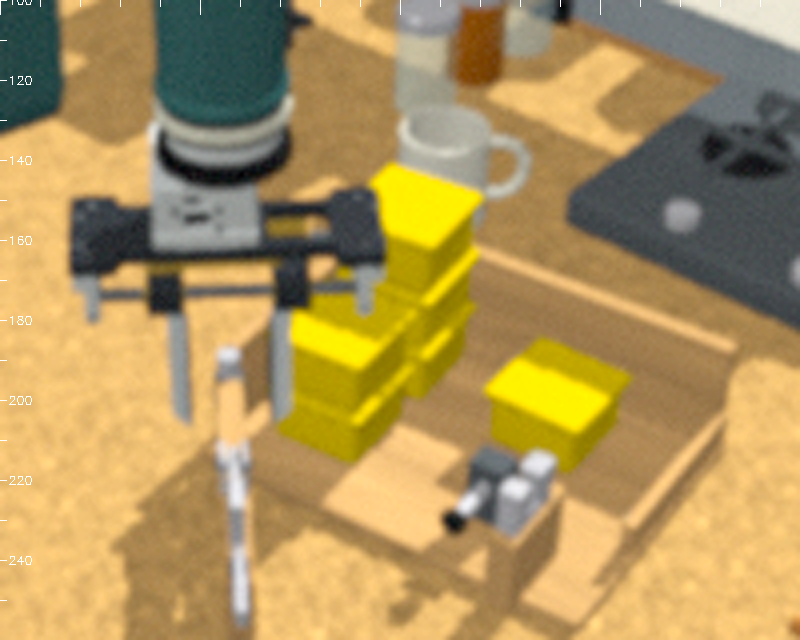

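The open fingers straddle the bar, at about (182,410) and (280,410) in the scene crop, with the tab between them at (237,470). I'll lower and pinch it.

servo_tool --increments "0.5 0 0 -16 0;0.5 0 0 -16 0;0.5 0 0 -16 0;0.5 0 0 -14 0;0.5 0 0 -12 0;0.5 0 0 -10 0;0.5 0 0 -6 0;0.5 0 0 -3 0;0.5 0 0 0 0"

```text
time_s: 2.78
tool_pos: [538.7, -76.3, 137.0]
eef_rot: [-0.611, 1.484, 0.611]
ft_force: [0.0, 0.2, 1.3]
finger_gap: 46.8
```

Run:
```python
from h import *;from plant import eyes
st()
s=eyes.get_image("scene");crop(s,215,130,160,140,5,"pics/s3.png")
```

```text
t 2.78 pos [538.7 -76.3 137. ] F [0.  0.2 1.3] M [-0.01 -0.16 -0.03] gap 46.8 jawang 0.781 xax [-0.001  0.    -1.   ] q [-0.24  0.11  1.53  0.    1.5  -1.03]
```

View pics/s3.png

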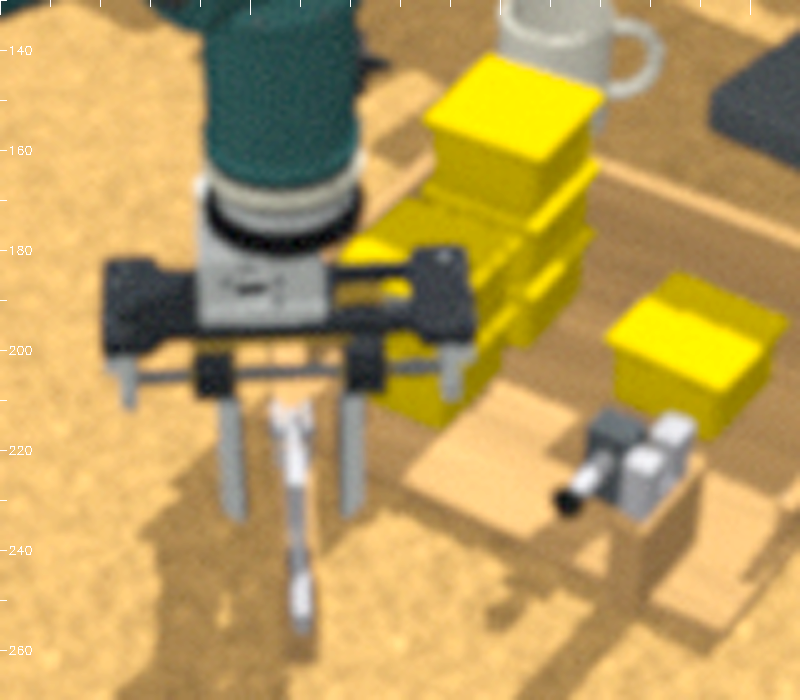

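servo_tool --increments "0.3 0 0 0 0;0.2 0 0 0 0;0.15 0 0 0 0;0.1 0 0 0 0;0 0 0 0 0;0 0 0 0 0;0 0 0 0 0;0 0 0 0 0" --newtons 10

```text
time_s: 3.5
tool_pos: [539.2, -76.1, 137.7]
eef_rot: [-0.611, 1.482, 0.611]
ft_force: [-0.0, 0.9, 0.9]
finger_gap: 10.2
```

```bash
python3 -c "
from h import *
st()"
```

```text
t 3.5 pos [539.2 -76.1 137.7] F [-0.   0.9  0.9] M [ 0.02 -0.17 -0.16] gap 10.2 jawang 0.782 xax [ 0.001  0.    -1.   ] q [-0.24  0.11  1.53  0.    1.5  -1.03]
```

servo_tool --increments "0 -0.6 0.6 2.3 0;0 -0.6 0.6 2.3 0;0 -0.7 0.7 2.2 0;0 -0.8 0.8 2.2 0;0 -0.8 0.8 2.2 0;0 -0.9 0.9 2.1 0;0 -0.9 0.9 2 0;0 -0.9 0.9 2 0;0 0 0 0 0;0 0 0 0 0"

```text
time_s: 4.33
tool_pos: [532.5, -69.6, 155.0]
eef_rot: [-0.611, 1.483, 0.612]
ft_force: [0.1, 1.8, -1.8]
finger_gap: 10.2
```

Run:
```python
from h import *;from plant import eyes
st()
s=eyes.get_image("scene");crop(s,215,130,160,140,5,"pics/s4.png")
```

```text
t 4.33 pos [532.5 -69.6 155. ] F [ 0.1  1.8 -1.8] M [ 0.16 -0.09 -0.1 ] gap 10.2 jawang 0.782 xax [-0.     0.001 -1.   ] q [-0.24  0.09  1.52  0.    1.53 -1.02]
```

View pics/s4.png

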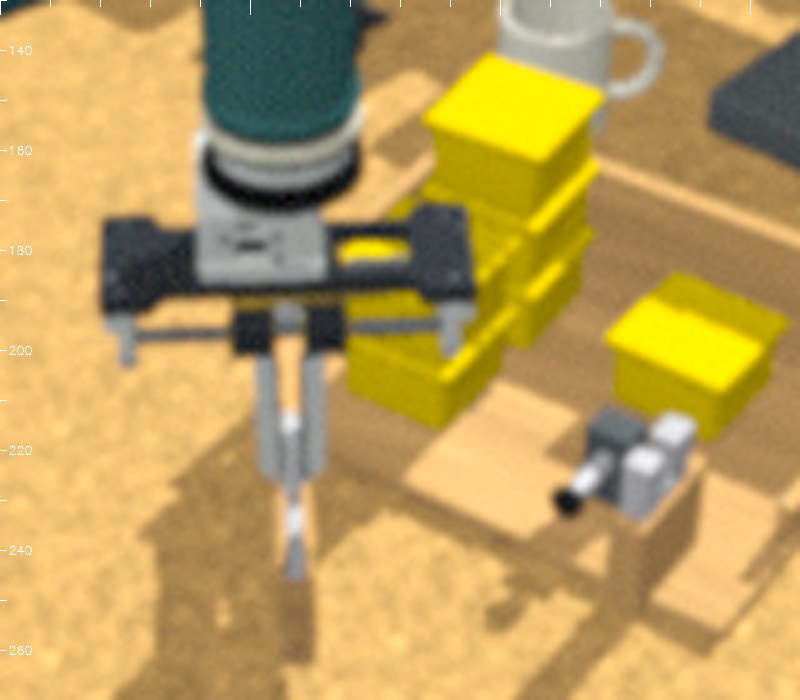

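Run:
```python
import numpy as np
a=-0.795+0.06*np.arange(13);P=np.c_[405+182.2*np.cos(a),60.5+182.2*np.sin(a)]
print(np.diff(P,axis=0).round(1).tolist())
```

```text
[[7.6, 7.9], [7.1, 8.3], [6.6, 8.7], [6.0, 9.1], [5.5, 9.5], [4.9, 9.8], [4.3, 10.0], [3.7, 10.3], [3.1, 10.5], [2.4, 10.7], [1.8, 10.8], [1.1, 10.9]]
```

servo_tool --increments "0 7.6 7.9 0 0.06;0 7.1 8.3 0 0.06;0 6.6 8.7 0 0.06;0 6 9.1 0 0.06;0 5.5 9.5 0 0.06;0 4.9 9.8 0 0.06;0 4.3 10 0 0.06;0 3.7 10.3 0 0.06;0 3.1 10.5 0 0.06;0 2.4 10.7 0 0.06;0 0 0 0 0;0 0 0 0 0"

```text
time_s: 5.38
tool_pos: [584.0, 25.1, 155.0]
eef_rot: [-1.069, 1.293, 1.069]
ft_force: [-0.2, 1.5, -0.8]
finger_gap: 10.3
```

Run:
```python
from h import *;from plant import eyes
st()
s=eyes.get_image("scene");crop(s,235,130,160,130,5,"pics/s5.png")
s=eyes.get_image("top");crop(s,160,120,180,150,4,"pics/t5.png")
```

```text
t 5.38 pos [584.   25.1 155. ] F [-0.2  1.5 -0.8] M [ 0.28  0.01 -0.17] gap 10.3 jawang 1.381 xax [-0. -0. -1.] q [-0.05  0.19  1.41 -0.    1.55 -1.44]
```

View pics/s5.png

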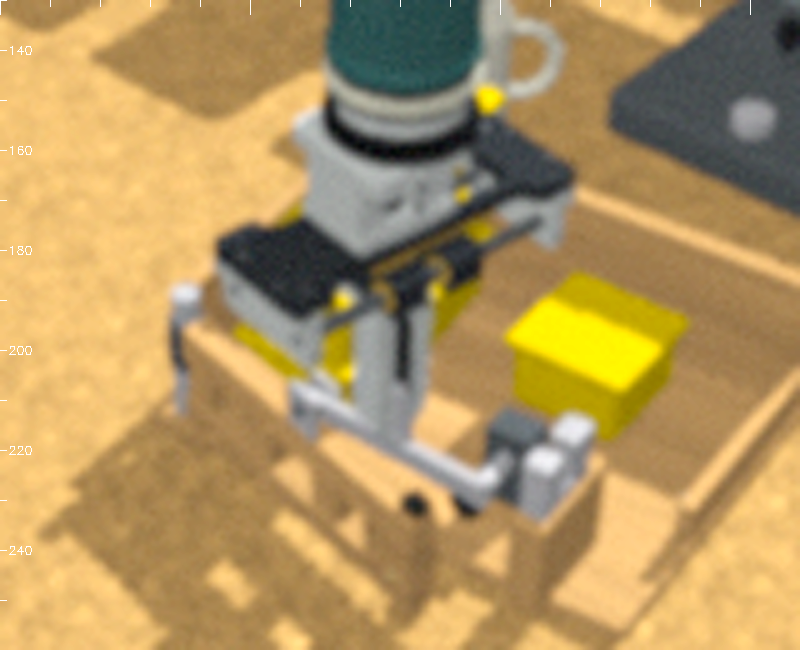

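View pics/t5.png

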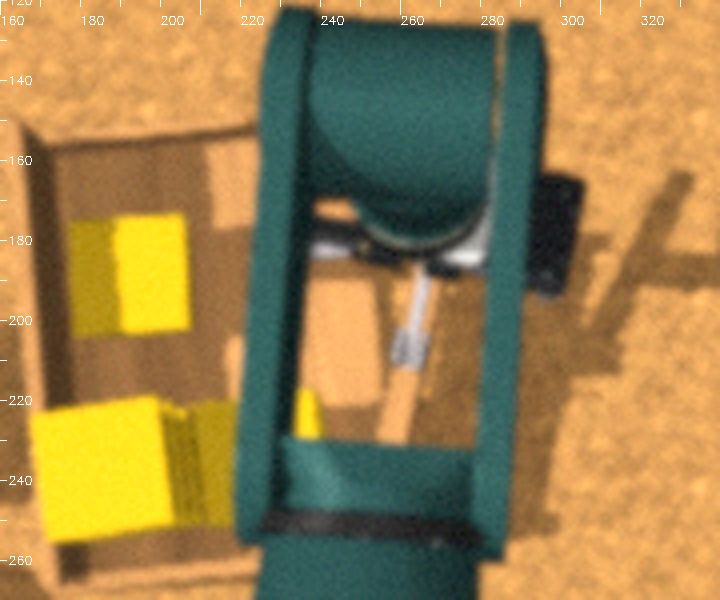

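servo_tool --increments "0 1 5.4 0 0.03;0 0.8 5.4 0 0.03;0 0.7 5.4 0 0.03;0 0.5 5.5 0 0.03;0 0.3 5.5 0 0.03;0 0.2 5.5 0 0.03;0 0 5.5 0 0.03;0 -0.2 5.5 0 0.03;0 -0.1 2.7 0 0.015;0 0 0 0 0;0 0 0 0 0"

```text
time_s: 6.4
tool_pos: [587.3, 71.1, 154.9]
eef_rot: [-1.258, 1.177, 1.257]
ft_force: [0.3, -2.1, 0.5]
finger_gap: 10.1
```

Run:
```python
from h import *;from plant import eyes
st()
s=eyes.get_image("scene");crop(s,265,160,130,100,6,"pics/s6.png")
```

```text
t 6.4 pos [587.3  71.1 154.9] F [ 0.3 -2.1  0.5] M [-0.21  0.07 -0.13] gap 10.1 jawang 1.637 xax [ 0.    -0.001 -1.   ] q [ 0.02  0.2   1.39 -0.    1.55 -1.61]
```

View pics/s6.png

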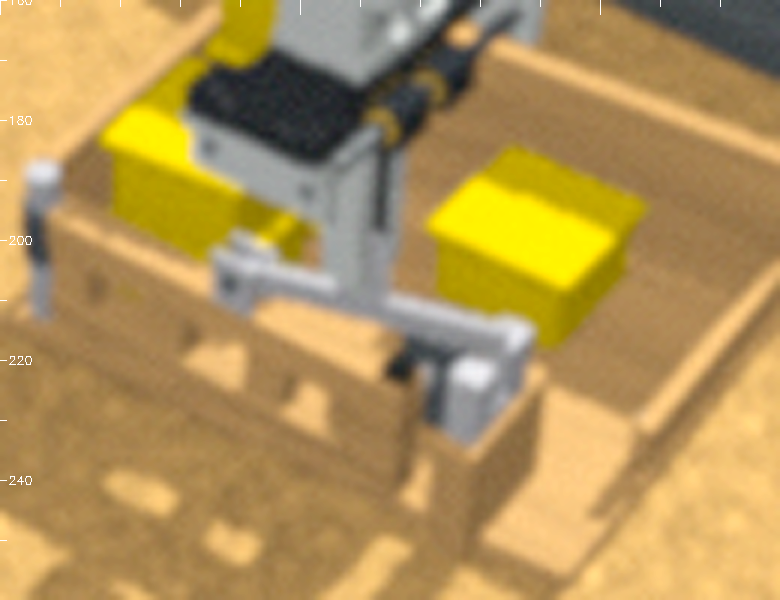

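servo_tool --increments "0 0.6 0 -1 0;0 0.6 0 -1 0;0 0.6 0 -1 0;0 0.6 0 -1 0;0 0.6 0 -1 0;0 0.6 0 -1 0;0 0 0 0 0;0 0 0 0 0" --newtons 6

```text
time_s: 7.12
tool_pos: [591.0, 71.0, 149.0]
eef_rot: [-1.258, 1.177, 1.257]
ft_force: [-0.0, -3.5, 0.9]
finger_gap: 10.1
```

servo_tool --increments "0 0.3 0 -0.5 0;0 0.3 0 -0.5 0;0 0 0 0 0"

```text
time_s: 7.37
tool_pos: [591.1, 71.0, 148.9]
eef_rot: [-1.258, 1.178, 1.258]
ft_force: [-3.5, -3.5, 5.2]
finger_gap: 9.9
```

servo_tool --increments "0 0.3 0 -0.5 0;0 0.3 0 -0.5 0;0 0 0 0 0"

```text
time_s: 7.62
tool_pos: [591.5, 71.0, 148.6]
eef_rot: [-1.258, 1.178, 1.258]
ft_force: [-4.8, -3.2, 7.9]
finger_gap: 10.1
```

Run:
```python
from h import *;from plant import eyes
st()
s=eyes.get_image("scene");crop(s,305,180,80,70,9,"pics/s7.png")
```

```text
t 7.62 pos [591.5  71.  148.6] F [-4.8 -3.2  7.9] M [-0.65  0.72 -0.04] gap 10.1 jawang 1.637 xax [-0.    -0.001 -1.   ] q [ 0.02  0.22  1.39 -0.    1.54 -1.61]
```

View pics/s7.png

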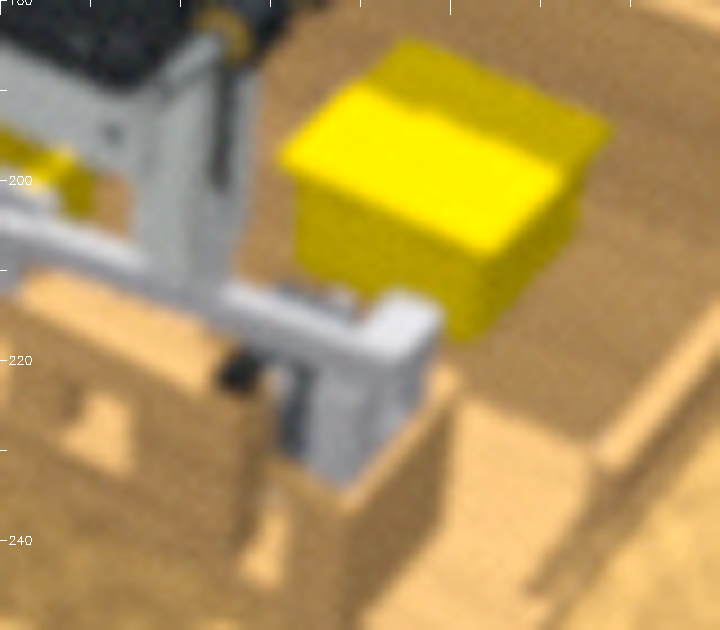

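servo_tool --increments "0 0 0.8 0 0.004;0 0 0.8 0 0.004;0 0 0.8 0 0.004;0 0 0 0 0"

```text
time_s: 8.0
tool_pos: [591.5, 71.3, 148.6]
eef_rot: [-1.269, 1.176, 1.264]
ft_force: [-4.5, -9.2, 7.5]
finger_gap: 10.0
```

servo_tool --increments "0 0 0.8 0 0.004;0 0 0.8 0 0.004;0 0 0 0 0"

```text
time_s: 8.25
tool_pos: [591.4, 72.5, 148.5]
eef_rot: [-1.275, 1.173, 1.27]
ft_force: [-5.0, -9.3, 7.9]
finger_gap: 10.4
```

servo_tool --increments "0 0 0.8 0 0.004;0 0 0.8 0 0.004;0 0 0 0 0"

```text
time_s: 8.5
tool_pos: [591.3, 73.9, 148.5]
eef_rot: [-1.281, 1.169, 1.275]
ft_force: [-5.2, -9.8, 7.9]
finger_gap: 10.4
```

servo_tool --increments "0 0 0.8 0 0.004;0 0 0.8 0 0.004;0 0 0 0 0"

```text
time_s: 8.75
tool_pos: [591.3, 75.4, 148.5]
eef_rot: [-1.287, 1.165, 1.281]
ft_force: [-5.4, -9.5, 7.4]
finger_gap: 10.2
```

servo_tool --increments "0 0 0.7 0 0.004;0 0 0.7 0 0.004;0 0 0 0 0"

```text
time_s: 9.0
tool_pos: [591.2, 77.0, 148.4]
eef_rot: [-1.292, 1.161, 1.287]
ft_force: [-6.4, -9.4, 8.0]
finger_gap: 10.3
```

servo_tool --increments "0 0 0.7 0 0.004;0 0 0 0 0"

```text
time_s: 9.17
tool_pos: [591.2, 77.9, 148.3]
eef_rot: [-1.295, 1.159, 1.291]
ft_force: [-4.7, -9.5, 8.2]
finger_gap: 10.2
```

servo_tool --increments "0 0 0.7 0 0.004;0 0 0 0 0"

```text
time_s: 9.33
tool_pos: [591.7, 80.2, 146.9]
eef_rot: [-1.296, 1.153, 1.295]
ft_force: [-0.7, -4.9, -0.4]
finger_gap: 10.1
```

servo_tool --increments "0 0 0.7 0 0.004;0 0 0 0 0"

```text
time_s: 9.5
tool_pos: [591.9, 81.5, 146.3]
eef_rot: [-1.299, 1.15, 1.299]
ft_force: [-0.7, -5.0, 0.1]
finger_gap: 10.3
```

Run:
```python
from h import *;from plant import eyes
st()
s=eyes.get_image("scene");crop(s,305,180,80,70,9,"pics/s8.png")
```

```text
t 9.5 pos [591.9  81.5 146.3] F [-0.7 -5.   0.1] M [-0.82 -0.03 -0.11] gap 10.3 jawang 1.693 xax [-0.001 -0.001 -1.   ] q [ 0.04  0.22  1.38 -0.    1.54 -1.65]
```

View pics/s8.png

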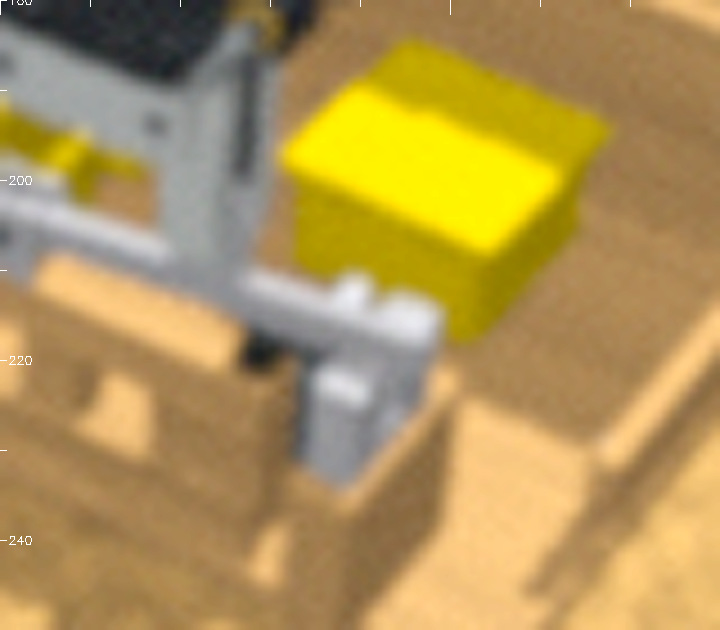

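The bar has dropped off the striker. Fz went from 8 to 0 N and only the buffer's 5 N is left, so I'll lower it home.

servo_tool --increments "0 0.4 0 -1 0;0 0.4 0 -1 0;0 0.4 0 -1 0;0 0 0 0 0"

```text
time_s: 9.88
tool_pos: [593.4, 81.9, 143.4]
eef_rot: [-1.299, 1.149, 1.299]
ft_force: [0.8, -4.4, -0.3]
finger_gap: 10.1
```

servo_tool --increments "0 0.4 0 -1 0;0 0.4 0 -1 0;0 0.3 0 -1 0;0 0 0 0 0"

```text
time_s: 10.22
tool_pos: [594.6, 82.1, 140.7]
eef_rot: [-1.299, 1.148, 1.298]
ft_force: [1.2, -4.2, 0.0]
finger_gap: 9.8
```

servo_tool --increments "0 0.3 0 -1 0;0 0.3 0 -1 0;0 0 0 0 0"

```text
time_s: 10.47
tool_pos: [595.3, 82.1, 138.8]
eef_rot: [-1.299, 1.148, 1.298]
ft_force: [1.3, -3.2, 0.2]
finger_gap: 10.2
```

servo_tool --increments "0 0.2 0 -0.7 0;0 0.2 0 -0.7 0;0 0 0 -0.7 0;0 0 0 0 0"

```text
time_s: 10.8
tool_pos: [595.6, 82.0, 137.9]
eef_rot: [-1.299, 1.148, 1.298]
ft_force: [-0.3, -4.3, 5.4]
finger_gap: 10.4
```

servo_tool --increments "0 0 0 -0.7 0;0 0 0 -0.6 0;0 0 0 0 0"

```text
time_s: 11.05
tool_pos: [595.7, 82.0, 137.6]
eef_rot: [-1.3, 1.147, 1.297]
ft_force: [-2.6, -3.9, 8.0]
finger_gap: 9.8
```

Run:
```python
from h import *;from plant import eyes
st()
s=eyes.get_image("scene");crop(s,265,170,120,80,6,"pics/s9.png")
```

```text
t 11.05 pos [595.7  82.  137.6] F [-2.6 -3.9  8. ] M [-0.72  0.14 -0.08] gap 9.8 jawang 1.693 xax [ 0.002  0.    -1.   ] q [ 0.04  0.23  1.39  0.    1.52 -1.65]
```

View pics/s9.png

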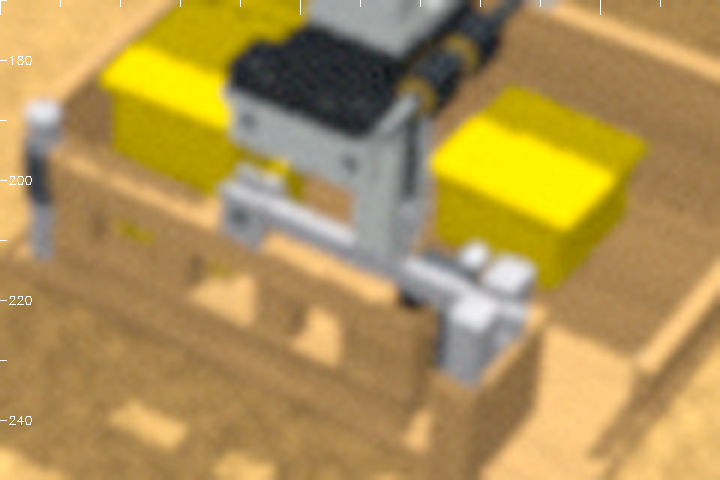

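The bar lies between the two blocks and is down. I'll ease off the downward press, then let the buffer carry the bar gently onto the striker before opening.

servo_tool --increments "0 0 -0.4 -0.6 0;0 0 -0.4 0 0;0 0 -0.4 0.3 0;0 0 -0.4 0.3 0;0 0 0 0 0"

```text
time_s: 11.52
tool_pos: [596.0, 80.5, 137.4]
eef_rot: [-1.3, 1.146, 1.297]
ft_force: [-0.5, -4.0, 7.4]
finger_gap: 9.8
```

servo_tool --increments "0 0 -0.4 0.3 0;0 0 -0.4 0.3 0;0 0 -0.4 0.3 0;0 0 0 0 0"

```text
time_s: 11.85
tool_pos: [596.0, 79.5, 137.5]
eef_rot: [-1.299, 1.146, 1.297]
ft_force: [0.8, -3.2, 6.1]
finger_gap: 10.2
```

servo_tool --increments "0 0 -0.4 0.3 0;0 0 -0.4 0.3 0;0 0 -0.4 0.3 0;0 0 -0.3 0.3 0;0 0 0 0 0"

```text
time_s: 12.27
tool_pos: [596.0, 79.3, 137.5]
eef_rot: [-1.298, 1.145, 1.299]
ft_force: [4.9, 4.0, 2.8]
finger_gap: 10.3
```

servo_tool --increments "0 0 0.4 0.3 0;0 -0.5 0.3 0.3 0;0.13 0 0 0 0;0.16 0 0 0 0;0.2 0 0 0 0;0.25 0 0 0 0;0.3 0 0 0 0;0.35 0 0 0 0;0.35 0 0 0 0"

```text
time_s: 13.02
tool_pos: [594.7, 78.3, 138.0]
eef_rot: [-1.298, 1.149, 1.299]
ft_force: [-0.3, 0.7, 0.4]
finger_gap: 32.4
```

Run:
```python
from h import *;from plant import eyes
st()
s=eyes.get_image("scene");crop(s,265,170,120,80,6,"pics/s10.png")
```

```text
t 13.02 pos [594.7  78.3 138. ] F [-0.3  0.7  0.4] M [ 0.08 -0.14  0.03] gap 32.4 jawang 1.693 xax [-0.  0. -1.] q [ 0.04  0.23  1.39  0.    1.52 -1.66]
```

View pics/s10.png

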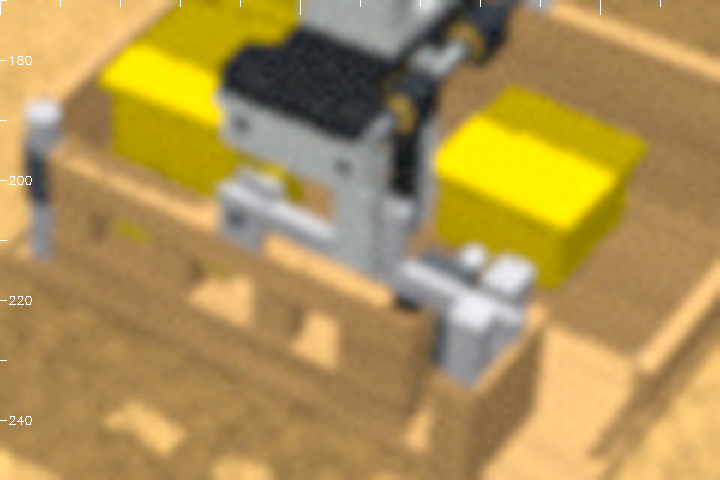

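The gate stays shut with the fingers open, and the force reading is about 0. I'll retreat straight up.

servo_tool --increments "0.35 0 0 6 0;0.35 0 0 8 0;0.35 0 0 10 0;0.35 0 0 12 0;0.35 0 0 14 0;0.35 0 0 14 0;0.35 0 0 14 0;0.35 0 0 14 0;0.35 0 0 12 0;0.35 0 0 8 0;0.35 0 0 0 0;0.35 0 0 0 0"

```text
time_s: 14.07
tool_pos: [595.0, 78.4, 250.8]
eef_rot: [-1.299, 1.148, 1.298]
ft_force: [-0.8, -0.4, -0.2]
finger_gap: 32.6
```

servo_tool --increments "0.35 -15 -15 0 0;0.35 -20 -20 0 0;0.35 -20 -20 0 0;0.35 -20 -20 0 0;0.35 -20 -20 0 0;0.35 -15 -20 0 0;0.35 -10 -10 0 0;0.35 0 0 0 0;0.35 0 0 0 0;0.35 0 0 0 0"

```text
time_s: 14.9
tool_pos: [475.3, -46.0, 249.7]
eef_rot: [-1.298, 1.148, 1.3]
ft_force: [0.3, -0.2, -0.5]
finger_gap: 33.1
```

Run:
```python
from h import *;from plant import eyes
st()
s=eyes.get_image("scene");crop(s,255,140,160,130,5,"pics/s11.png")
s=eyes.get_image("top");crop(s,160,120,180,150,4,"pics/t11.png")
```

```text
t 14.9 pos [475.3 -46.  249.7] F [ 0.3 -0.2 -0.5] M [ 0.04 -0.12 -0.03] gap 33.1 jawang 1.693 xax [-0.     0.001 -1.   ] q [-0.22 -0.08  1.5   0.    1.72 -1.91]
```

View pics/s11.png

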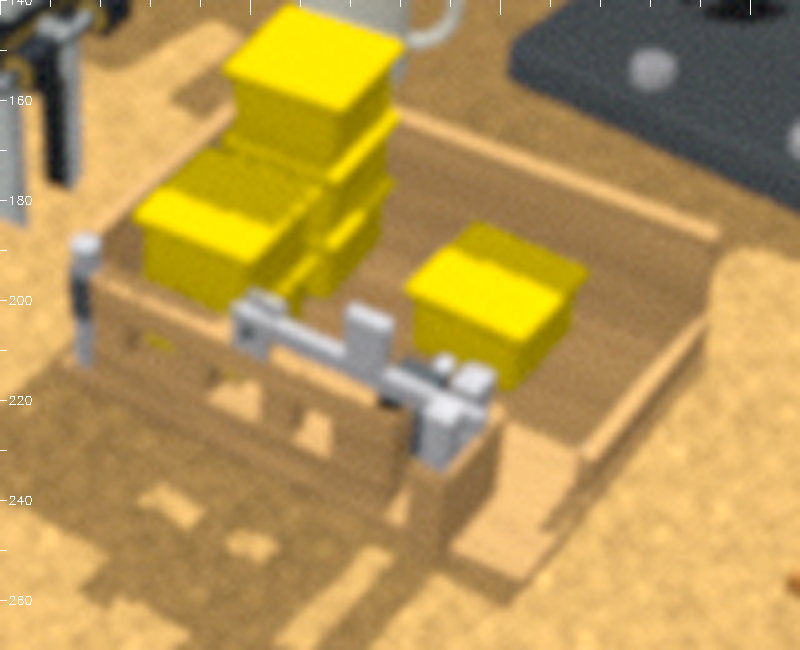

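View pics/t11.png

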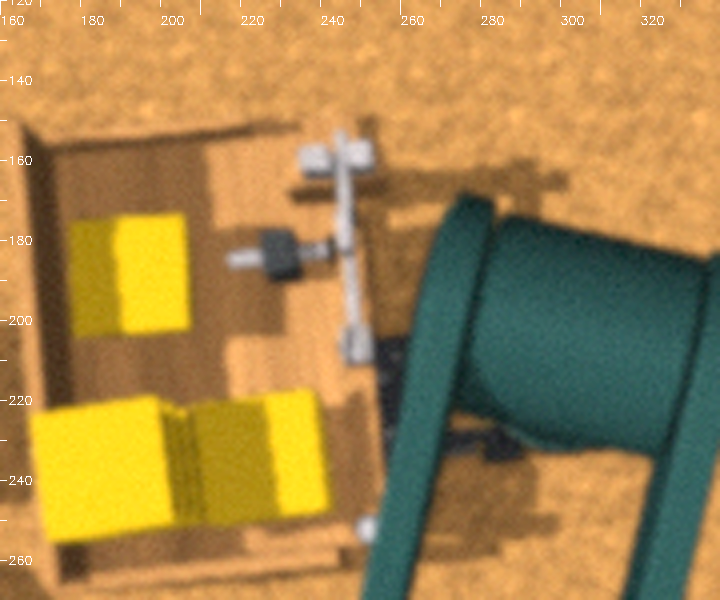

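The bar lies between the two blocks (scene crop ~(465,405), top crop ~(343,155)). The tab stands upright, and the gate is shut against the buffer. The stacks sit at the same pixels as at the start.

Run:
```python
from h import *;from plant import eyes,hand_in
import pickle
d=pickle.load(open("d0.pkl","rb"));s=eyes.get_image("scene")
h=np.array([404.9,60.5])
for a in (0.09,0.1):
  for l in (0,.03,.15):
    rr=120+143*np.cos(l)-7*np.sin(l);z=100+143*np.sin(l)+7*np.cos(l)
    print(a,l,((proj(s,[*(h+rr*np.array([np.cos(a),np.sin(a)])),z])[0]-[255,140])*5).round())
# moka/carafe/saucer/mug changes
df=np.abs(s["img"].astype(int)-d["scene"]["img"]).max(2)
for n,(x,y,w,hh) in dict(pot_carafe=(115,275,85,115),saucer=(245,310,70,60)).items(): print(n,(df[y:y+hh,x:x+w]>50).sum())
print(hand_in())
```

```text
0.09 0 [481. 420.]
0.09 0.03 [482. 414.]
0.09 0.15 [480. 388.]
0.1 0 [484. 417.]
0.1 0.03 [484. 411.]
0.1 0.15 [483. 385.]
pot_carafe 42
saucer 0
the job is handed in; nothing more can be done
None
```

The gate is shut and latched, and I handed the job in at about 15 s of the 58 s allowed. No verdict came back.

- **What I did:** I pinched the thumb tab and lifted the bar about 0.26 rad with the gate still open. I swung the gate in against the buffer and let the bar down onto the striker's top. Then I slid it inwards until it dropped into the notch, and lowered it until it stopped. Before letting go I eased the bar back onto the striker, then opened the fingers and moved clear.
- **Forces:** The largest readings at the wrist were about 8 N upwards and 10 N sideways. The force on the catch itself is not measured, but these readings suggest it stayed well under 20 N.
- **Bar and gate:** The last pictures show the bar between the striker and the back block, with the gate shut and the gripper clear. The bar end looked level, though I could only read it to a few pixels in the enlarged picture. On top of the catch it would stand about 30 pixels higher there. The tab's stop height, 137.5 mm, also matches the 137.7 mm at which I gripped it with the bar down.
- **Other things on the counter:** The container stacks look unmoved and the saucer's part of the picture is unchanged. Around the moka pot and carafe, 42 pixels changed, and I did not look into why. The arm never went near them after the first move, so it may be the gripper's shadow, which fell there at the start. I made no separate check of the mug.

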